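# Plug the service pin and hold the boiler valve's lever at pilot

### The arm

A 7-joint arm with a two-finger parallel gripper is mounted at the origin on the work surface. World frame = base frame: x ahead of the robot, y to its left, z up, the work surface at z = 0. Lengths are in m, angles in rad, forces in N, time in s.
With the tool pointing down it reaches from about 0.4 to 0.85 m from the base axis. Payload 6.9 kg.
Tool frame: the origin (TCP) lies at the very end of the fingers, on their centre line; the grasp point (between the pads) lies 19 mm behind it (manip.pinch_z is the distance from the TCP to the grasp point, in m); z points along the fingers, y is the line along which they close (so a half turn about z gives the same grasp; the last joint's range is limited). The gripper opens to 85 mm and grips with 20 to 120 N. Pads are 22 mm wide; open, the fingers measure 114 mm over their backs; the gripper's body (76 mm by 85 mm) begins 54 mm behind the grasp point. The pads swing forward as they close: fully open they stand 13 mm farther back than shut.
Start: joints at [-1.107, 0.507, -0.238, 1.5, 0.126, 1.149, -0.155], TCP at [0.219, 0.585, 0.231] pointing down, gripper open.
Joint ranges: [-3.08, 3.08], [-0.24, 2.05], [-1.43, 1.35], [0, 2.5], [-1.52, 4.66], [0.17, 1.96], [-2.89, 2.89]. Speed limits (rad/s): [2.39, 2.39, 3.14, 3.14, 3.14, 3.14, 3.14].

### API

Orientations are given as [roll, pitch, yaw] about the fixed x, y, z axes, in that order (R = Rz(yaw) Ry(pitch) Rx(roll)).
In Python, from station import manip gives the robot as it stands. Calls block until the motion is done:
- manip.goto(position, orientation): joint-space move of the TCP to a pose.
- manip.move_l(position, v=0.15, frame=None, until_force=None): straight line of the TCP; frame=None keeps the orientation; v is the mean speed in m/s. With until_force (N) it stops when the force on the tool has changed by that much, and returns True; else False.
- manip.set_joints(angles): joint-space move.
- manip.command_gripper(opening, effort=None): opening from 0.0 (shut) to 1.0 (fully open); effort is the grip in N (None keeps the last); returns when the fingers have stopped.
- manip.dwell(seconds).
- manip.ik(position, orientation): joint angles nearest the present ones, or None.
- manip.get_state(): the state.
- manip.get_image(name): name is "side" or "top"; returns (picture, depth): 400x640x3 uint8, red, green, blue; 400x640 float32, m along the optical axis (not along the pixel's ray), 0 where there is no reading.
- manip.get_calibration(name): a dict with "intrinsics" (3x3 intrinsics, pixels), "k1" (the pictures are not rectified: a ray, as slopes to the right and down, at radius r is drawn at 1 + k1 r^2 times it, then the intrinsics apply), "R" (3x3) and "t" (3): a world point X has camera coordinates R X + t. Camera axes: x right, y down, z forward; pixel columns grow to the right and rows downward; lengths in m; the calibration is good to about 2 mm. A picture is of the moment at which its call begins. get_calibration takes no time and is no camera call.
A pose or a line that the arm cannot do raises manip.PlanningError and nothing moves.
- manip.sign_off(): hands the job in; it is judged then, once.
The state is a dict: "clock": time; "joint_pos": joint angles; "joint_velocities": joint speeds; "joint_torque": joint torques, N m; "tcp_pos": TCP position; "eef_rot": TCP orientation; "force": force on the tool from outside, world axes, zero at the start; "ft_torque": the same for the moment, N m; "opening": opening from 0.0 (shut) to 1.0 (fully open); "grip_force": force on a finger pad.
Only numpy, scipy, OpenCV 4.12 (cv2) and the standard library are available. Lean on these libraries where they do the work, as an engineer would, in place of code of your own. Each camera call takes 0.05 s, during which the arm holds its last target. There are 200 camera calls.

### The job

Take the service pin from its wooden rest and push it fully home, collar down on the block, in the one wide round opening of the terminal block. Then, with the gripper's fingers, press the valve's spring lever down to its half-way pilot position, where the lever lies level, and finish the job while still holding it there: do not let it go, and never push it through to its bottom stop. Leave the carton, jar, brass fitting and screwdriver where they are.

Things in the scene. Friction and masses are not known exactly. Their poses are not given: they have to be found in the camera images.
- pin: Service pin, loose, about 60 g, 76 mm tall, standing upright in the rest at the start. Steel shank 10 mm in diameter and 38 mm long with a 5 mm conical tip, then a black collar 24 mm in diameter and 5 mm thick (38 to 43 mm above the tip), then a round black grip 18 mm in diameter (43 to 76 mm above the tip). Origin at the shank's tip, z up along the pin.
- rest: Fixed square wooden block 60 x 60 mm, 45 mm high, with one round hole 13 mm in diameter through its middle, in which the pin stands at the start with its collar on the block's top (so its tip is 7 mm above the table). Origin at the centre of the underside.
- terminal: Fixed grey plastic terminal block 60 mm (its x) by 120 mm (its y), 45 mm high, on a thin steel plate. Three round vertical openings in its top in a row along y: one wide (13 mm, at y = +35 mm) and two narrow (6 mm, at y = 0 and -35 mm, not for the pin). A brass screw lies beside each, at x = -21 mm. Origin at the centre of the underside, z up.
- opening (a point): Centre of the mouth of the terminal block's wide opening, in the plane of the block's top (45 mm above the table). The opening is 13 mm in diameter with a 1.5 mm chamfer and goes straight down through the block; pin fully home: collar on the top, tip 38 mm below this point.
- valve: Fixed aluminium valve body 150 mm (its x) by 60 mm (its y), 45 mm high, a brass stub on either side. Two lugs at x = +60 mm (top 98 mm above the table) carry the lever: hinge line along y at x = +60 mm, 85 mm above the table. The lever runs from there towards -x above the valve and ends at about x = -75 mm in a black paddle. Origin at the centre of the underside, z up.
- lever (a joint): Angle of the spring lever in rad: 0 released (paddle end raised, lever sloping up by 0.25 rad), 0.25 half-way (lever level: pilot), 0.5 at the bottom stop. It grows as the paddle is pressed down; the spring pushes it back up to 0 when let go. At the paddle it takes about 3 N to start, 6 N at half-way, 9 N at the bottom.
- paddle (a point): Centre of the upper face of the lever's black paddle (42 x 42 mm, 12 mm thick), 115 mm from the hinge; it moves with the lever. With the lever level it is at x = -55 mm, y = 0 in the valve's frame, 91 mm above the table; released it is about 28 mm higher. Its z axis is upright when the lever is released (turned with the lever by the joint angle).
- carton: Bystander: cardboard carton 70 x 90 x 50 mm, loose. Origin at the centre of its underside.
- fitting: Bystander: round brass fitting, 36 mm in diameter, 40 mm high, loose, upright. Origin at the centre of its underside.
- screwdriver: Bystander: screwdriver lying on the table, loose, about 0.2 m long, roughly along x, handle nearer the robot.
- jar: Bystander: jar 60 mm in diameter, 75 mm high, loose, upright. Origin at the centre of its underside.
Things that resemble listed ones, but are neither listed nor needed, are in the scene too. There is more than one size of the terminal; the job needs the smallest.

How it is judged:
By the outcome, as a careful person would: the job done as asked, in the order asked, and still so for the second after the job is handed in, while the arm keeps its last pose, push and grip.
It also fails if it takes over 58 s, if anything falls off the work surface, if the arm or the gripper's body presses on something with over 40 N, if the wrist force passes 120 N, or if a joint passes its speed limit or range.

## Working session

There is one attempt and no reset: what is moved stays moved. The work goes in short steps, each a Python script; the robot and the scene stay as the last script left them, time stands still between calls to the robot, and variables do not carry over. Pictures are saved under pics/ and viewed, at most 10 in all, crops included, and the job is handed in when it is done.

```bash
ls; mkdir -p pics; python3 - <<'E'
from station import manip
import cv2, numpy as np
for n in ("side","top"):
    im,d=manip.get_image(n); np.savez(f"pics/{n}0.npz",im=im,d=d)
    cv2.imwrite(f"pics/{n}0.png",im[:,:,::-1])
    print(n,manip.get_calibration(n), (d>0).mean())
print(manip.get_state(), manip.pinch_z)
E
```

```text
pics
side {'intrinsics': array([[457.71040161,   0.        , 320.63180335],
       [  0.        , 457.71040161, 201.72794692],
       [  0.        ,   0.        ,   1.        ]]), 'k1': 0.04057818386921105, 'R': array([[ 0.96170068, -0.27365054, -0.01572226],
       [-0.19037778, -0.62558408, -0.75657178],
       [ 0.19720068,  0.73058876, -0.65372162]]), 't': array([-0.55858499,  0.16985793,  1.28350201])} 0.99606640625
top {'intrinsics': array([[379.84728478,   0.        , 313.97655075],
       [  0.        , 379.84728478, 197.36755954],
       [  0.        ,   0.        ,   1.        ]]), 'k1': 0.0015816599042158864, 'R': array([[-0.02883054, -0.99941194,  0.01856272],
       [-0.98164684,  0.02480601, -0.18908768],
       [ 0.18851602, -0.02367354, -0.98178474]]), 't': array([0.00161234, 0.58231938, 1.01473751])} 0.9960546875
{'clock': 0.1, 'joint_pos': array([-1.10750287,  0.50823524, -0.23756002,  1.50101931,  0.12570015,
        1.14887957, -0.15482481]), 'joint_velocities': array([-0.0002782 , -0.00263848, -0.00227506, -0.00103789,  0.00205184,
        0.00073266, -0.00088419]), 'joint_torque': array([-4.49239931e-03, -6.21839261e+01, -2.19427183e+00, -2.50202304e+01,
        1.26209093e-02,  7.84826494e-03, -8.21672074e-06]), 'tcp_pos': array([0.21878013, 0.58499171, 0.23053376]), 'eef_rot': array([-3.14004066e+00,  1.29065337e-05,  2.78380955e+00]), 'force': array([-0.07760986, -0.29931574,  0.56173384]), 'ft_torque': array([ 0.00523965, -0.03383834, -0.01754714]), 'grip_force': 0.0, 'opening': 0.9984733353635742} 0.0187
```

View pics/top0.png

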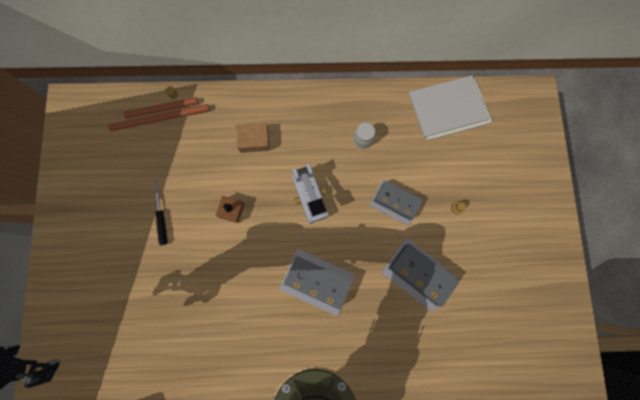

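View pics/side0.png

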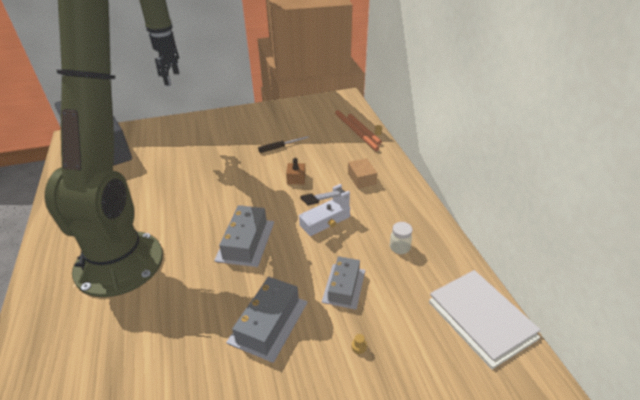

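The top view shows the smallest terminal at (398,200), the pin in its rest at (229,208), and the valve at (310,193) with its paddle near (317,207). In the side view the same things are at (344,282), (296,168) and (325,212). I'll enlarge these areas next.

```bash
cat > h.py <<'E'
from station import manip
import cv2, numpy as np
C={n:manip.get_calibration(n) for n in ("side","top")}
def ray(n,uv):
    c=C[n];K=c["intrinsics"];d=np.array([(uv[0]-K[0,2])/K[0,0],(uv[1]-K[1,2])/K[1,1]])
    s=d.copy()
    for _ in range(10): s=d/(1+c["k1"]*(s@s))
    R=c["R"]; return -R.T@c["t"], R.T@np.array([s[0],s[1],1])
def on_plane(n,uv,z):
    o,d=ray(n,uv); return o+d*(z-o[2])/d[2]
def two(uvt,uvs):
    (o1,d1),(o2,d2)=ray("top",uvt),ray("side",uvs)
    s=np.linalg.lstsq(np.c_[d1,-d2],o2-o1,rcond=None)[0]
    p,q=o1+s[0]*d1,o2+s[1]*d2
    return (p+q)/2,np.linalg.norm(p-q)
def proj(n,X):
    c=C[n];p=c["R"]@np.asarray(X,float)+c["t"];s=p[:2]/p[2];s=s*(1+c["k1"]*(s@s))
    return c["intrinsics"][:2,:2]@s+c["intrinsics"][:2,2]
def crop(im,u,v,w,h,f):
    return cv2.resize(np.ascontiguousarray(im[v:v+h,u:u+w,::-1]),None,fx=f,fy=f,interpolation=cv2.INTER_CUBIC)
E
python3 - <<'E'
from h import *
t=np.load("pics/top0.npz")["im"];s=np.load("pics/side0.npz")["im"]
a=[crop(t,366,172,66,57,4),crop(t,205,180,66,57,4),crop(t,284,155,66,75,4)]
b=[crop(s,315,245,66,70,4),crop(s,265,140,66,70,4),crop(s,293,180,66,70,4)]
a=[cv2.resize(x,(264,x.shape[0])) for x in a]
H=300
pad=lambda x:cv2.copyMakeBorder(x,0,H-x.shape[0],0,2,cv2.BORDER_CONSTANT)
m=np.vstack([np.hstack([pad(x) for x in a]),np.hstack([pad(x) for x in b])])
m=cv2.convertScaleAbs(m,alpha=1.4,beta=10)
cv2.imwrite("pics/m1.png",m)
E
```

```text
(no output)
```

View pics/m1.png

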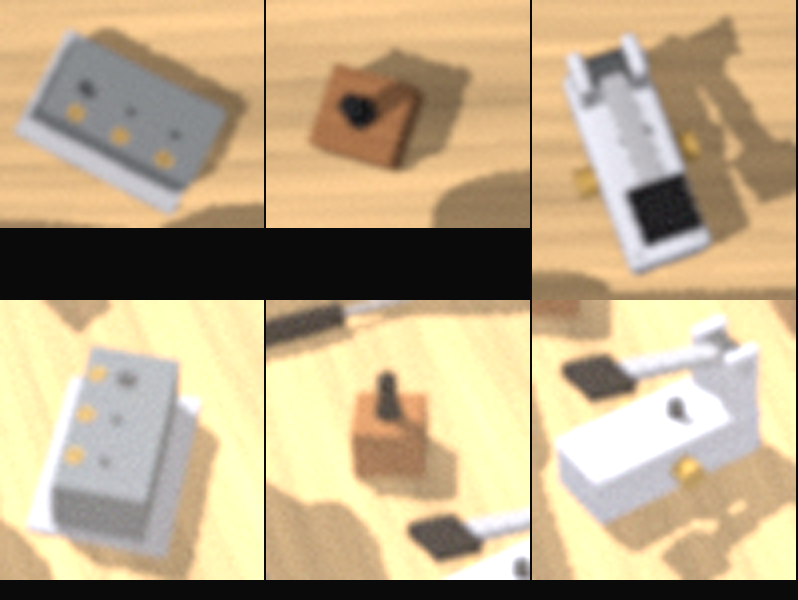

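The crops show the wide hole at about top (387,194) and side (346,264). It lies at the end of the row away from the narrow holes, opposite the first brass screw. The pin stands upright in its rest, and the paddle is the black square at the low end of the valve in the top view. Next I'll measure these with masks.

```bash
python3 - <<'E'
from h import *
np.set_printoptions(precision=4,suppress=True)
I={n:np.load(f"pics/{n}0.npz") for n in("top","side")}
for n in C: print(n,"cam",ray(n,(0,0))[0])
def blobs(n,box,f,amin=3):
    u,v,w,h=box;im=I[n]["im"][v:v+h,u:u+w];m=f(cv2.cvtColor(im,cv2.COLOR_RGB2HSV).astype(int)).astype(np.uint8)
    k,l,st,ce=cv2.connectedComponentsWithStats(m,connectivity=4)
    return [(ce[i]+[u,v],st[i,4],st[i,:4]+[u,v,0,0],l==i) for i in range(1,k) if st[i,4]>=amin]
yel=lambda H:(H[...,0]>12)&(H[...,0]<32)&(H[...,1]>70)
T=blobs("top",(378,184,42,32),yel);S=blobs("side",(328,255,35,35),yel)
for n,b in(("top",T),("side",S)):
    for x in b: print(n,"screw",x[0],x[1],on_plane(n,x[0],.045))
dark=lambda t:(lambda H:H[...,2]<t)
for n,box,t in(("top",(382,188,32,22),75),("side",(335,255,22,35),95)):
    for x in blobs(n,box,dark(t),2): print(n,"hole",x[0],x[1],on_plane(n,x[0],.045))
for n,box in(("top",(218,196,22,22)),("side",(285,154,22,30)),("top",(300,190,32,28)),("side",(297,190,28,22))):
    for x in blobs(n,box,dark(60),10):
        u,v,w,h=x[2]; msk=x[3]; d=I[n]["d"][box[1]:box[1]+box[3],box[0]:box[0]+box[2]]
        q=cv2.minAreaRect(np.argwhere(msk)[:,::-1].astype(np.float32)+[box[0],box[1]] if 0 else (np.argwhere(msk)[:,::-1]+[box[0],box[1]]).astype(np.float32))
        print(n,"dark",x[0],x[1],x[2],q)
        rows=np.argwhere(msk); P=[]
        for r,c in rows:
            o,dd=ray(n,(c+box[0],r+box[1])); P.append(o+dd*d[r,c])  # camera z along axis is 1 for dd
        P=np.array(P); print("  depth med",np.median(P,0),"zmin/max",P[:,2].min(),P[:,2].max(), "top pts",P[P[:,2]>np.percentile(P[:,2],70)].mean(0))
        if n=="side" and h>w: print([ (r+box[1],np.flatnonzero(msk[r])[[0,-1]]+box[0]) for r in range(msk.shape[0]) if msk[r].any()])
E
```

```text
side cam [ 0.3164 -0.9843  0.9588]
top cam [0.3804 0.0112 1.1063]
top screw [378.25 184.75] 4 [ 0.6164 -0.2001  0.045 ]
top screw [410.5912 188.0221] 181 [ 0.6045 -0.2927  0.045 ]
top screw [384.5    199.7143] 14 [ 0.5723 -0.2153  0.045 ]
top screw [395.6154 205.6154] 13 [ 0.5544 -0.246   0.045 ]
top screw [418.  212.5] 20 [ 0.533  -0.3084  0.045 ]
top screw [381.0645 213.5484] 31 [ 0.5327 -0.203   0.045 ]
top screw [406.5 211.5] 14 [ 0.5367 -0.2758  0.045 ]
side screw [342.7591 260.0864] 220 [ 0.5834 -0.2083  0.045 ]
side screw [338.8 263. ] 10 [ 0.5703 -0.215   0.045 ]
side screw [336.2 273. ] 10 [ 0.5535 -0.2457  0.045 ]
side screw [333.2857 283.5   ] 14 [ 0.5362 -0.2763  0.045 ]
side screw [362. 287.] 5 [ 0.6018 -0.3074  0.045 ]
top hole [387.4545 193.8182] 11 [ 0.5892 -0.2249  0.045 ]
top hole [384.5 205. ] 2 [ 0.557  -0.2144  0.045 ]
top hole [392.5 209. ] 2 [ 0.5449 -0.2364  0.045 ]
side hole [346.5 265. ] 2 [ 0.5875 -0.2275  0.045 ]
top dark [228.0357 207.25  ] 56 [224 204   9   8] ((228.0, 207.5), (7.0, 8.0), 90.0)
  depth med [0.5577 0.2238 0.0705] zmin/max 0.04388417073857
[... 309 characters left out ...]
3, array([295, 296])), (164, array([295, 295])), (165, array([295, 296])), (166, array([294, 296])), (167, array([294, 296])), (168, array([294, 297]))]
top dark [316.9091 206.702 ] 198 [309 199  17  17] ((316.8500061035156, 206.5500030517578), (13.597793579101562, 14.546475410461426), 71.56504821777344)
  depth med [ 0.5445 -0.0197  0.1195] zmin/max 0.044762884394707436 0.12761099949800703 top pts [ 0.5341 -0.0221  0.1233]
side dark [312.1538 201.7692] 13 [308 201  10   3] ((312.3113098144531, 201.33963012695312), (1.923047661781311, 9.203156471252441), 74.05460357666016)
  depth med [ 0.5454 -0.0399  0.1208] zmin/max 0.11336364985313585 0.12449503719481281 top pts [ 0.5402 -0.0439  0.1229]
```

```bash
python3 - <<'E'
from h import *
np.set_printoptions(precision=4,suppress=True)
I={n:np.load(f"pics/{n}0.npz")["im"] for n in("top","side")}
def mask(n,box,f):
    u,v,w,h=box;m=f(cv2.cvtColor(I[n],cv2.COLOR_RGB2HSV).astype(int));k=np.zeros_like(m);k[v:v+h,u:u+w]=1
    m=(m&k).astype(np.uint8);c=max(cv2.findContours(m,cv2.RETR_EXTERNAL,cv2.CHAIN_APPROX_NONE)[0],key=cv2.contourArea)
    f=cv2.drawContours(np.zeros_like(m),[c],-1,1,-1);return f,c
for t in(60,75,90):
    for nm,bt,bs in(("pin",(218,196,22,22),(285,154,22,30)),("paddle",(300,190,32,28),(297,188,28,22))):
        o=[]
        for n,b in(("top",bt),("side",bs)):
            f,c=mask(n,b,lambda H:H[...,2]<t);ys,xs=np.nonzero(f);o.append(np.array([xs.mean(),ys.mean()]))
            print(t,nm,n,o[-1],len(xs),cv2.minAreaRect(c))
            if nm=="pin" and n=="side" : print("  rows",[(int(r),int(xs[ys==r].min()),int(xs[ys==r].max())) for r in np.unique(ys)])
        print("   two:",two(*o))
        print("   planes",[on_plane("top",o[0],z) for z in((.06,.066) if nm=="pin" else (.113,.119))])
# rest block: hue/sat mask
for n,b in(("top",(212,188,36,36)),("side",(280,152,32,40))):
    f,c=mask(n,b,lambda H:((H[...,0]<11)&(H[...,1]>110)&(H[...,2]>40))|(H[...,2]<75))
    print("rest",n,f.sum(),cv2.approxPolyDP(cv2.convexHull(c),2,True)[:,0].tolist())
# valve body outline (bluish white, low saturation)
for n,b in(("top",(286,158,48,66)),("side",(293,180,66,58))):
    f,c=mask(n,b,lambda H:((H[...,1]<50)&(H[...,2]>110))|(H[...,2]<60))
    print("valve",n,f.sum(),cv2.minAreaRect(c),cv2.approxPolyDP(cv2.convexHull(c),2,True)[:,0].tolist())
E
```

```text
60 pin top [228.0357 207.25  ] 56 ((228.0, 207.5), (7.0, 8.0), 90.0)
60 pin side [295.1053 165.0526] 19 ((295.5, 164.0), (3.0, 8.0), 0.0)
  rows [(160, 295, 295), (161, 294, 294), (162, 294, 295), (163, 295, 296), (164, 295, 295), (165, 295, 296), (166, 294, 296), (167, 294, 296), (168, 294, 297)]
   two: (array([0.5588, 0.226 , 0.0583]), np.float64(0.0017022484371411563))
   planes [array([0.5594, 0.2256, 0.06  ]), array([0.5583, 0.2244, 0.066 ])]
60 paddle top [316.9091 206.702 ] 198 ((316.8500061035156, 206.5500030517578), (13.597793579101562, 14.546475410461426), 71.56504821777344)
60 paddle side [311.5882 201.2353] 17 ((312.5, 201.0), (4.0, 9.0), 90.0)
   two: (array([ 0.5485, -0.0202,  0.1046]), np.float64(0.0027589660030946164))
   planes [array([ 0.5457, -0.0198,  0.113 ]), array([ 0.5447, -0.0196,  0.119 ])]
75 pin top [229.618 206.382] 89 ((231.4053955078125, 206.4324188232422), (8.548747062683105, 16.76869773864746), 80.53767395019531)
75 pin side [295.1389 164.7222] 36 ((295.0, 164.0), (4.0, 10.0), 0.0)
  rows [(159, 295, 295), (160, 294, 296), (161, 294, 296), (162, 294,
[... 1461 characters left out ...]
2536010742), 39.80556869506836)
   two: (array([ 0.5446, -0.0208,  0.1155]), np.float64(0.002404358679958971))
   planes [array([ 0.5463, -0.021 ,  0.113 ]), array([ 0.5453, -0.0208,  0.119 ])]
rest top 146 [[224, 204], [238, 201], [244, 203], [237, 221], [225, 210]]
rest side 36 [[295, 159], [297, 169], [293, 168]]
valve top 1016 ((308.67950439453125, 193.07406616210938), (57.138648986816406, 21.449853897094727), 70.14479064941406) [[294, 168], [315, 179], [328, 215], [308, 221], [292, 178]]
valve side 1419 ((324.9580383300781, 209.44464111328125), (34.683746337890625, 58.487918853759766), 64.1336441040039) [[340, 184], [349, 192], [349, 216], [310, 235], [300, 225], [299, 215], [315, 195]]
```

The two views agree: opening at about (0.5894, -0.2256), pin at about (0.559, 0.2255), paddle at about (0.545, -0.020). I'll close on the pin in two perpendicular directions to centre it.

```bash
python3 - <<'E'
from h import *
np.set_printoptions(precision=4,suppress=True)
def st(l):
    s=manip.get_state();print(l,round(s["clock"],2),s["tcp_pos"],s["eef_rot"],"F",s["force"],"op",round(s["opening"],3),"g",round(s["grip_force"],1))
x,y=.559,.2255
manip.goto([x,y,.16],[np.pi,0,2.78]);st("hover")
manip.command_gripper(.6,20)
print(manip.move_l([x,y,.055],v=.1,until_force=8));st("down")
manip.command_gripper(0,20);st("grip1")
for n in("top","side"):
    im,_=manip.get_image(n);cv2.imwrite(f"pics/{n}1.png",im[:,:,::-1])
t=cv2.imread("pics/top1.png");s=cv2.imread("pics/side1.png")
cv2.imwrite("pics/m2.png",np.hstack([crop(t[:,:,::-1],200,170,66,66,6),crop(s[:,:,::-1],265,130,66,66,6)]))
E
```

```text
hover 1.92 [0.5584 0.2273 0.1602] [ 3.1405 -0.0003  2.7823] F [-0.3755  0.0297  0.6556] op 0.997 g 0.0
False
down 3.55 [0.5594 0.2257 0.0556] [3.1408 0.0008 2.78  ] F [ 0.0092 -0.7341  0.5285] op 0.602 g 0.0
grip1 3.94 [0.5593 0.2258 0.0556] [3.1408 0.0007 2.7801] F [-0.3674 -0.2266  2.3765] op 0.206 g 21.1
```

View pics/m2.png

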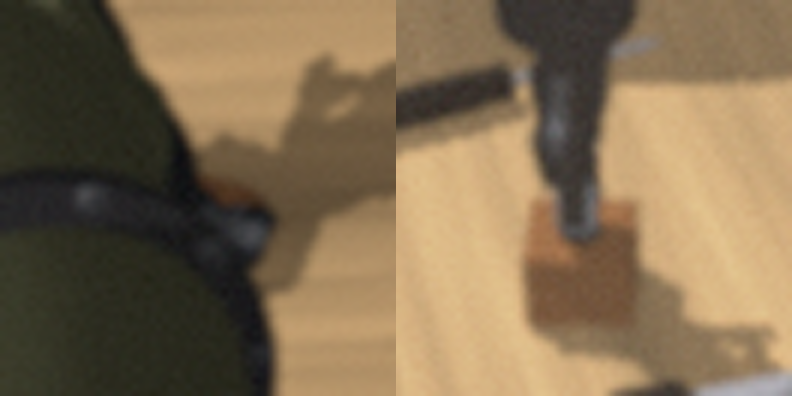

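The side view shows the fingers around the pin just above the collar. An opening of about 17.5 mm matches the 18 mm grip, and there is almost no side force. I'll regrip at 90° to centre the other axis, then lift and check.

```bash
cat >> h.py <<'E'
np.set_printoptions(precision=4,suppress=True)
def st(l):
    s=manip.get_state();print(l,round(s["clock"],2),s["tcp_pos"],s["eef_rot"],"F",s["force"],"op",round(s["opening"],3),"g",round(s["grip_force"],1));return s
E
python3 - <<'E'
from h import *
x,y=.5593,.2257; yaw=2.78-np.pi/2
manip.command_gripper(.6,20);
manip.goto([x,y,.055],[np.pi,0,yaw]);st("rot");print(manip.get_state()["joint_pos"])
manip.command_gripper(0,20);st("grip2")
manip.command_gripper(0,60);st("grip60")
manip.move_l([x,y,.21],v=.15);st("lift")
hx,hy=.5894,-.2256
manip.goto([hx,hy,.21],[np.pi,0,yaw]);st("over")
print(manip.move_l([hx,hy,.115],v=.1,until_force=8));st("near")
for n in("top","side"):
    im,d=manip.get_image(n);cv2.imwrite(f"pics/{n}2.png",im[:,:,::-1])
t=cv2.imread("pics/top2.png");s=cv2.imread("pics/side2.png")
cv2.imwrite("pics/m3.png",np.hstack([crop(t[:,:,::-1],350,160,80,80,5),crop(s[:,:,::-1],305,215,80,80,5)]))
E
```

```text
rot 5.55 [0.5591 0.2258 0.0549] [-3.1413  0.0002  1.2115] F [0.2633 0.0691 0.2171] op 0.6 g 0.0
[-0.6026  0.6756  0.2908  1.7733 -0.2716  0.7323 -0.5282]
grip2 5.94 [0.5593 0.2255 0.055 ] [-3.1415 -0.      1.2093] F [ 0.1545 -0.9572  0.5447] op 0.198 g 21.0
grip60 6.16 [0.5594 0.2256 0.0551] [ 3.1413 -0.0001  1.2092] F [-0.3089 -1.1822  1.6583] op 0.192 g 58.4
lift 7.34 [0.5587 0.2256 0.209 ] [-3.1403  0.0012  1.2093] F [ 0.0298  0.5988 -0.3629] op 0.186 g 58.5
over 9.0 [ 0.5901 -0.2237  0.2098] [-3.1413 -0.0012  1.2116] F [ 0.0375  0.3697 -0.8024] op 0.188 g 58.5
False
near 10.1 [ 0.5898 -0.2259  0.1157] [3.1403 0.     1.2092] F [ 1.1481  0.6644 -1.2662] op 0.189 g 58.5
```

View pics/m3.png

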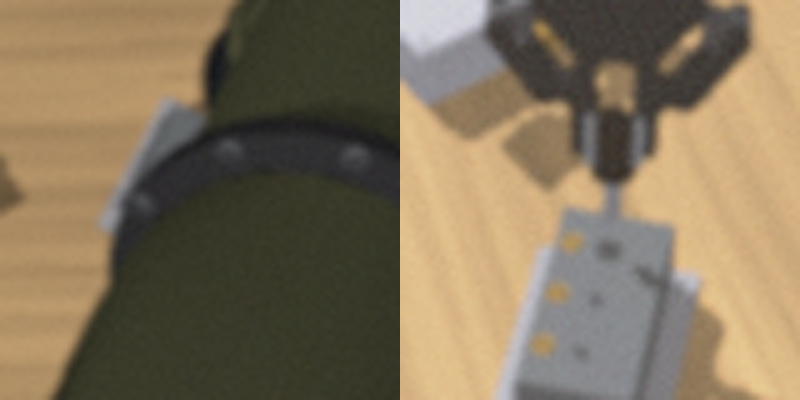

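The pin hangs upright with its tip just above the wide hole (side crop: shank column 612, hole column 608). I'll lower it with a force stop.

```bash
python3 - <<'E'
from h import *
print("proj tip",proj("side",[.5898,-.2259,.0677]),"hole",proj("side",[.5898,-.2259,.045]))
hx,hy=.5894,-.2256
r=manip.move_l([hx,hy,.052],v=.05,until_force=10);s=st(f"ins {r}")
if s["tcp_pos"][2]>.06:
    manip.move_l([hx,hy,s["tcp_pos"][2]+.004],v=.05);st("back")
E
```

```text
proj tip [347.326  258.5461] hole [347.1365 264.3815]
ins True 11.3 [ 0.5892 -0.2255  0.0551] [-3.1407 -0.0002  1.2092] F [-0.8192  0.4312  6.1208] op 0.189 g 59.0
```

The pin stopped at TCP z 0.0551, the same height as when it was seated in the rest, so the collar should be down. I'll press once more to make sure, release, back off and look.

```bash
python3 - <<'E'
from h import *
hx,hy=.5892,-.2255
manip.move_l([hx,hy,.050],v=.03,until_force=20);st("seat")
manip.command_gripper(.5);st("open")
manip.move_l([hx,hy,.17],v=.15)
manip.goto([.5405,-.0215,.17],[np.pi,0,1.92])
manip.command_gripper(0,20);st("over paddle")
for n in("top","side"):
    im,d=manip.get_image(n);cv2.imwrite(f"pics/{n}3.png",im[:,:,::-1])
t=cv2.imread("pics/top3.png");s=cv2.imread("pics/side3.png")
cv2.imwrite("pics/m4.png",np.hstack([crop(t[:,:,::-1],350,160,80,80,5),crop(s[:,:,::-1],290,170,80,120,5)[:,:]] if 0 else [cv2.copyMakeBorder(crop(t[:,:,::-1],350,160,80,80,5),0,200,0,0,cv2.BORDER_CONSTANT),crop(s[:,:,::-1],290,170,80,120,5)]))
E
```

```text
seat 11.51 [ 0.5892 -0.2256  0.0551] [-3.1401 -0.0018  1.209 ] F [-2.58    1.4083  9.6421] op 0.188 g 59.4
open 11.88 [ 0.5886 -0.2252  0.0536] [-3.138  -0.0014  1.2092] F [0.112  0.316  0.7402] op 0.497 g 0.0
over paddle 14.14 [ 0.5406 -0.0219  0.1699] [-3.1415  0.0001  1.9193] F [ 0.6642  0.4057 -0.1824] op 0.002 g 0.0
```

View pics/m4.png

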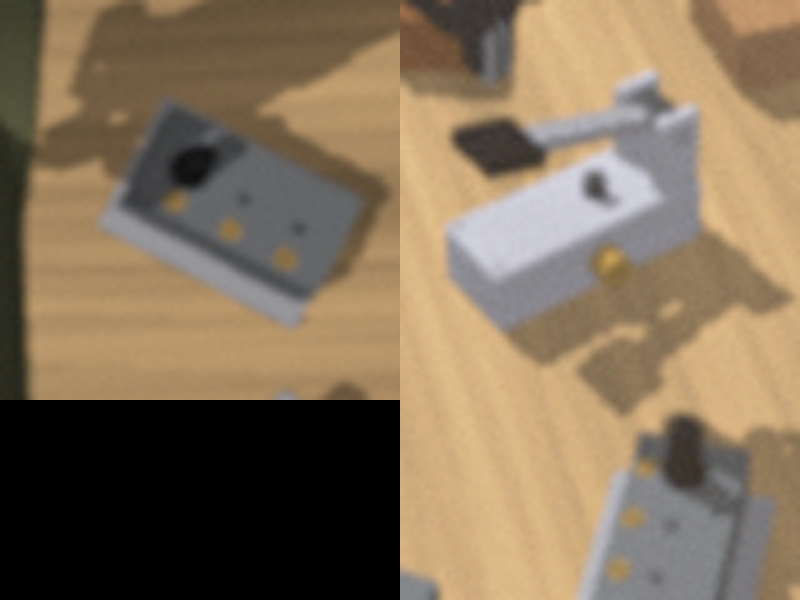

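The pin's collar is down in the wide opening in both views, at crop (195,165) and (685,455). The shut fingertips at (495,75) are right above the paddle at (500,145), so I'll press now.

```bash
python3 - <<'E'
from h import *
x,y=.5405,-.0215
print(manip.move_l([x,y,.105],v=.08,until_force=15));st("a")
print(manip.move_l([x,y,.0945],v=.03,until_force=15));st("b")
manip.move_l([x,y,.091],v=.02);manip.dwell(.3);st("c")
for n in("top","side"):
    im,d=manip.get_image(n);cv2.imwrite(f"pics/{n}4.png",im[:,:,::-1])
s=cv2.imread("pics/side4.png")
cv2.imwrite("pics/m5.png",crop(s[:,:,::-1],285,170,80,60,9))
E
```

```text
False
a 15.2 [ 0.5407 -0.0215  0.1054] [3.1411 0.0001 1.9199] F [-1.3943 -0.2766  4.096 ] op -0.003 g 1.7
False
b 15.7 [ 0.5406 -0.0217  0.0945] [3.1416 0.0002 1.9198] F [-2.1666 -1.2711  4.0957] op -0.003 g 2.3
c 16.32 [ 0.5405 -0.0217  0.0912] [-3.1415  0.0002  1.9197] F [-2.7333 -1.498   4.1791] op 0.004 g 2.6
```

View pics/m5.png

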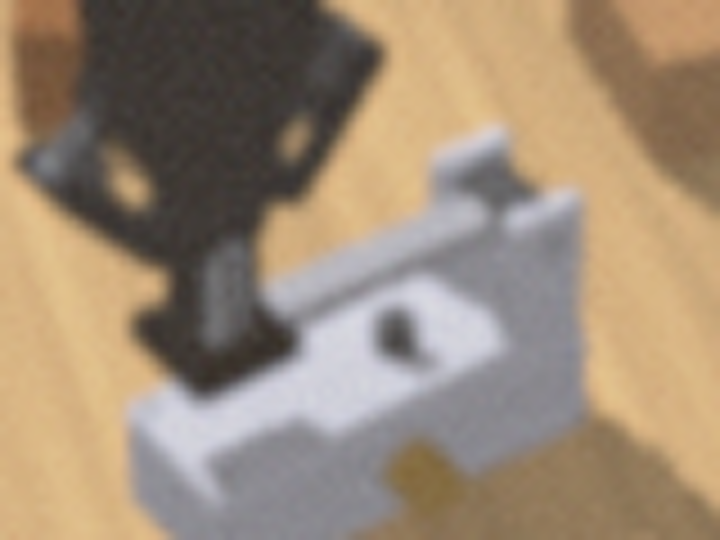

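The fingers hold the paddle down, and the lever looks parallel to the body's top, with a clear gap to the body. I'll check the lever's slope with side-view depth along its bar.

```bash
python3 - <<'E'
from h import *
im,d=manip.get_image("side");ds=[d]+[manip.get_image("side")[1] for _ in range(3)]
d=np.median(ds,0)
def pts(a,b,n):
    P=[]
    for k in np.linspace(0,1,n):
        x,y=np.array(a)+k*(np.array(b)-np.array(a));u,v=285+(x+.5)/9-.5,170+(y+.5)/9-.5
        u,v=round(u),round(v);o,dd=ray("side",(u,v));P.append(o+dd*d[v,u])
    P=np.array(P);e=np.array([np.cos(.35),np.sin(.35)]);return np.c_[(P[:,:2]-[.5405,-.0215])@e,P[:,2]]
L=pts((300,296),(465,220),14);print("lever",L.T,"slope",np.polyfit(L[:,0],L[:,1],1))
B=pts((200,400),(480,310),12);print("body slope",B.T,np.polyfit(B[:,0],B[:,1],1))
st("now")
E
```

```text
lever [[0.0301 0.0328 0.0398 0.0455 0.0502 0.0563 0.0562 0.0652 0.0697 0.0747
  0.08   0.0836 0.0886 0.0948]
 [0.0924 0.0918 0.0922 0.0911 0.0909 0.0893 0.0928 0.0905 0.0913 0.0908
  0.0904 0.0926 0.0921 0.0907]] slope [-0.0094  0.0919]
body slope [[-0.0188  0.0118  0.0188  0.0288  0.0387  0.0482  0.0555  0.0635  0.0673
   0.0849  0.0939  0.1034]
 [ 0.0825  0.0472  0.0478  0.0473  0.047   0.0474  0.0473  0.05    0.0555
   0.0441  0.0456  0.0465]] [-0.1734  0.0593]
now 16.62 [ 0.5404 -0.0217  0.0912] [-3.1415  0.0002  1.9198] F [-1.91   -1.7855  4.7027] op -0.003 g 2.6
```

The lever is level: its slope is about -0.01 rad and its height is steady at about 91 mm. I'll hand in while holding it there.

```bash
python3 -c "
from station import manip
print(manip.sign_off())"
```

```text
the job is handed in; nothing more can be done
None
```

I handed the job in at about 17 s: the pin is fully home in the smallest terminal's wide opening, and the shut fingers are still holding the lever level (measured slope about 0.01 rad).

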